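Raise the booth sash to the working-height pointer

ROBOT

A 6-joint arm with a two-finger parallel gripper is mounted at the origin on the work surface. World frame = base frame: x ahead of the robot, y to its left, z up, the work surface at z = 0. Lengths are in m, angles in rad, forces in N, time in s.
With the tool pointing down it reaches from about 0.275 to 0.975 m from the base axis. Payload 8.4 kg.
Tool frame: the origin (TCP) lies on the centre line of the jaws, within the pads' length; the fingertips stand 22 mm ahead of it and the grasp point (between the pads) lies 3 mm ahead of it; z points along the fingers, y is the line along which they close (so a half turn about z gives the same grasp; the last joint's range is limited). The gripper opens to 92 mm and grips with 3 to 60 N. Pads are 20 mm wide; open, the fingers measure 128 mm over their backs; the gripper's body (75 mm by 189 mm) begins 69 mm behind the grasp point.
Start: joints at [1.183, 0.353, 1.633, -0, 1.155, -0.002], TCP at [0.235, 0.579, 0.237] pointing down, gripper open.
Joint ranges: [-2.63, 2.63], [-0.92, 2.1], [0.06, 2.66], [-1.3, 4.44], [0, 2.69], [-3.02, 3.02]. Speed limits (rad/s): [2.22, 2.22, 2.79, 3.14, 3.14, 3.14].

INTERFACE

Orientations are given as a unit quaternion [x, y, z, w].
In Python, from workcell import bot gives the robot as it stands.
- The arm moves only by the shell command python3 -m jog 'ROWS' [FORCE]. ROWS is JSON, a list of rows, each an object with "xyz": the shift along the tool's x, y, z normalised to -1 to 1, where 1 is 0.05 m, a list of three; "rotation": the turn, a rotation vector about the tool's x, y, z normalised to -1 to 1, where 1 is 6 degrees, a list of three; "jaw": the closure, from 0 (fully open) to 1 (shut). In form: [{"xyz": [tx, ty, tz], "rotation": [wx, wy, wz], "jaw": jaw}, ...]. A call has exactly 10 rows; each row shifts and turns the commanded pose from where the row before left it, along the tool's axes as they then stand; what a row does not reach is not made up. A row lasts 1/10 s, in which the tool goes at most 50 mm and 8.59 degrees, less where a joint would pass 70% of its speed; a pose out of reach is approached as far as the arm can. A call with a number of a shift or a turn outside -1 to 1 is refused whole. A call with a gripper value outside its range is refused whole. The fingers move at their own pace and stop on an object; FORCE is the grip in N (left out, the last holds). Time passes only in rows, so rows that do not move let the fingers close, or fill a call up. It gives the time, the measured TCP pose, the force, the opening and the grip force at its end, in the units of the state.
- bot.get_obs(): the state, without advancing time (a new reading comes with each control period).
- bot.grab_frame(name): name is "side" or "top"; returns a dict with "img" (384x512x3 uint8, red, green, blue), "depth" (384x512 float32, m along the optical axis (not along the pixel's ray), 0 where there is no reading), "mtx" (3x3 intrinsics, pixels), "dist_coeffs" ([k1, k2, p1, p2, k3] as OpenCV has them; the pictures are not rectified), "camera_from_world" (4x4, takes a point from world to camera coordinates). Camera axes: x right, y up, looking along -z (the intrinsics and any distortion apply to the point x, -y, -z); pixel columns grow to the right and rows downward; lengths in m; the calibration is good to about 2 mm. A picture is of the moment at which its call begins.
- bot.finish_job(): hands the job in; it is judged then, once.
The state is a dict: "t": time; "qpos": joint angles; "qvel": joint speeds; "effort": joint torques, N m; "position": TCP position; "eef_rot": TCP orientation; "force": force on the tool from outside, world axes, zero at the start; "ft_torque": the same for the moment, N m; "opening": finger opening in m; "grip_force": force on a finger pad.
Only numpy, scipy, OpenCV 4.12 (cv2) and the standard library are available. Lean on these libraries where they do the work, as an engineer would, in place of code of your own. Each camera call takes 0.05 s, during which the arm holds its last target. There are 200 camera calls.

TASK

Open the finishing booth to its working height: with the fingertips, push the counterweighted sash up from beneath its blue lip until the end of the lip is level with the tip of the red pointer on the post, then take the hand away and leave it standing there. Do not pinch the lip between the fingers, do not shift the pointer, and leave the glue bottle, the lacquer jar and the sanding block where they stand.

Things in the scene. Friction and masses are not known exactly. Their poses are not given: they have to be found in the camera images.
- booth: Fixed clear booth; grey plinth 600 wide (y), 300 deep, 110 mm high. Origin: on the bench, middle of the foot of its upright front (robot side); x points into it, y left, z up. Its front leans back 30 degrees: two posts (inner faces y = +-242 mm, 8 mm proud of the sash) rise from the plinth's front edge along (0.5, 0, 0.866), 590 mm high in all; the sash slides between them.
- lip_under (a point): Middle of the underside of the blue lip, a bar 450 long (y), 36 deep, 20 mm thick, black strip on top, standing square out from the sash's bottom edge to the robot. Axes lean with the sash: z up the slope, (0.5, 0, 0.866) in the booth's frame; x into the sash, (0.866, 0, -0.5); y along the lip. Lip's outer edge (its higher edge) 18 mm in -x, sash face 18 mm in +x. Free below down to the bench.
- lip_end (a point): Point on the right-hand (booth -y) end of the lip, next to the pointer: half-way up the lip's 20 mm thickness (10 mm above the underside) and half-way across its depth. Axes as lip_under.
- mark_tip (a point): Tip of the red pointer clipped on the front of the right-hand (booth -y) post; it points at the path of the lip's end and stands 6 mm beyond it in y. The clip is 24 mm high and wraps the outside of the post; it holds firmly but slides if pushed hard. Axes as lip_under.
- sash (a joint): How far the sash has slid up the slope, m: 0 shut, 0.22 at its top stop. It weighs about 0.9 kg, nearly balanced by counterweights inside the posts; with the guides' friction it takes about 1 to 6 N along the slope to push up, and it stays where it is left.
- mark (a joint): Position of the pointer along the post, m, on the same scale: the lip's end is level with the pointer when joint sash equals joint mark.
- bottle_mid (a point): Centre of the white glue bottle with a green nozzle, 74 mm across, 198 mm high, standing loose on the bench before the booth.
- jar_mid (a point): Centre of the amber lacquer jar with a black cap, 72 mm across, 85 mm high, standing loose on the bench before the booth.
- block_mid (a point): Centre of the wooden sanding block with a cork sole, 110 x 60 x 46 mm, lying loose on the bench before the booth.

How it is judged:
By the outcome, as a careful person would: the job done as asked, in the order asked, and still so for the second after the job is handed in, with the robot touching nothing.
It also fails if it takes over 45 s, if anything falls off the work surface, if the arm or the gripper's body presses on something with over 40 N, if the wrist force passes 120 N, or if a joint passes its speed limit or range.

## Working session

There is one attempt and no reset: what is moved stays moved. The work goes in short steps, Python scripts to look and compute and a shell command to move; the robot and the scene stay as the last step left them, time stands still between calls to the robot, and variables do not carry over. Pictures are saved under pics/ and viewed, at most 10 in all, crops included, and the job is handed in when it is done.

```bash
mkdir -p pics; ls; cat > h.py <<'E'
import numpy as np,cv2
from workcell import bot
from scipy.spatial.transform import Rotation as R
def grab(n):
    f=bot.grab_frame(n); np.savez(f'/tmp/{n}.npz',**f); return f
def pts(f):
    d=f['depth'];h,w=d.shape
    u,v=np.meshgrid(np.arange(w),np.arange(h))
    n=cv2.undistortPoints(np.stack([u,v],-1).reshape(-1,1,2).astype(float),f['mtx'],f['dist_coeffs']).reshape(h,w,2)
    p=np.stack([n[...,0]*d,-n[...,1]*d,-d],-1)
    T=np.linalg.inv(f['camera_from_world'])
    return p@T[:3,:3].T+T[:3,3]
def proj(f,P):
    P=np.atleast_2d(P);T=f['camera_from_world'];c=P@T[:3,:3].T+T[:3,3]
    c=c*[1,-1,-1]
    return cv2.projectPoints(c,np.zeros(3),np.zeros(3),f['mtx'],f['dist_coeffs'])[0].reshape(-1,2)
E
python3 - <<'E'
from h import *
a=[]
for n in('side','top'):
    f=grab(n);cv2.imwrite(f'pics/{n}0.png',cv2.resize(f['img'][...,::-1],(800,600)))
    T=np.linalg.inv(f['camera_from_world']);print(n,T[:3,3].round(3),-T[:3,2].round(2),f['dist_coeffs'])
print(bot.get_obs())
E
```

```text
pics
side [ 0.151 -0.52   0.743] [ 0.39  0.63 -0.68] [-0.10299589  0.          0.          0.          0.        ]
top [0.301 0.068 1.119] [ 0.23  0.01 -0.97] [0.02559658 0.         0.         0.         0.        ]
{'t': 0.1, 'qpos': array([ 1.18257392e+00,  3.53589604e-01,  1.63404970e+00,  3.54208566e-06,
        1.15522434e+00, -2.40112416e-03]), 'qvel': array([ 0.00045757, -0.00234603, -0.00210166,  0.00019419, -0.00293809,
        0.00155768]), 'effort': array([ 1.33609381e-03, -5.94896829e+01, -3.34932697e+01,  7.00152665e-02,
        1.84311136e-02, -5.77179230e-05]), 'position': array([0.23503935, 0.57866401, 0.23593638]), 'eef_rot': array([ 1.91717018e-01,  9.81450040e-01, -6.23095679e-04, -1.24920599e-04]), 'force': array([ 0.19973786,  0.10609867, -0.54994191]), 'ft_torque': array([-0.00618946,  0.00425453, -0.01341221]), 'grip_force': 0.0, 'opening': 0.09176974026503794}
```

View pics/side0.png

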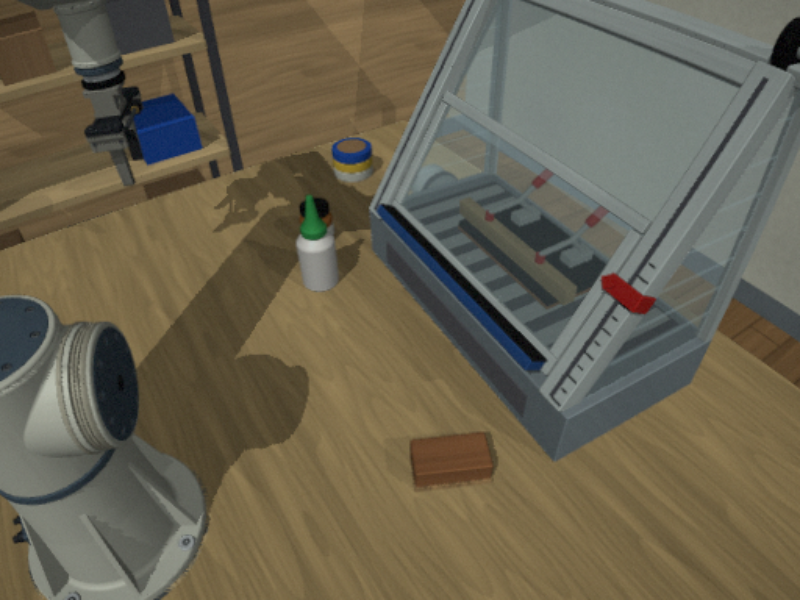

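View pics/top0.png

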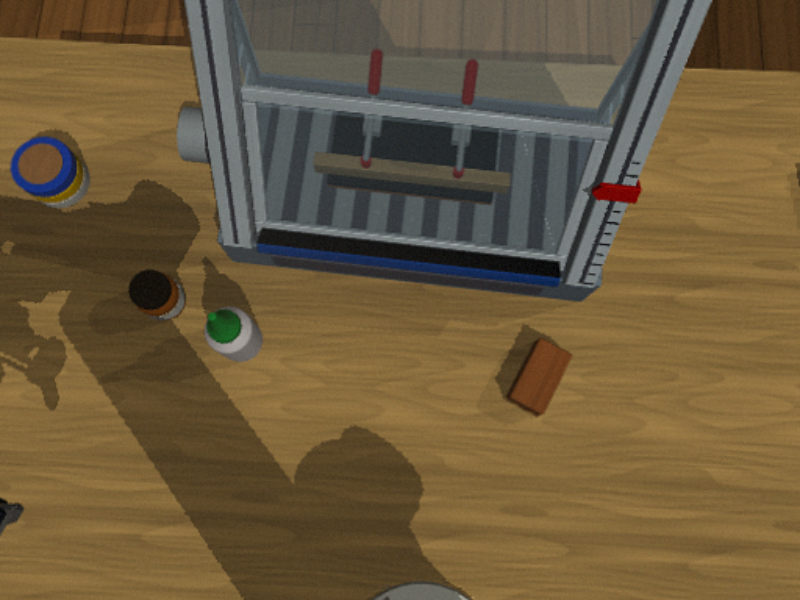

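Side view: lip runs (383,208)→(543,362), red pointer ~(628,293), bottle (318,260) with the jar behind it, block (450,460). The top view shows the same layout, with the bottle and jar on the left and the block in front right.

```bash
cat > meas.py <<'E'
from h import *
def hsv(f): return cv2.cvtColor(f['img'],cv2.COLOR_RGB2HSV)
for n in('side','top'):
    f=dict(np.load(f'/tmp/{n}.npz'));P=pts(f);H=hsv(f);ok=f['depth']>0
    h,s,v=[H[...,i].astype(int) for i in range(3)]
    m={'blue':(abs(h-113)<12)&(s>150)&(P[...,0]>.45)&(P[...,1]<.33)&ok,
       'red':((h<5)|(h>175))&(s>180)&(v>90)&ok&(P[...,1]<-.0)&(P[...,2]>.12),
       'green':(abs(h-65)<20)&(s>120)&ok}
    for k in m:
        q=P[m[k]]
        if len(q)<5: print(n,k,len(q));continue
        print(n,k,len(q),'min',q.min(0).round(3),'med',np.median(q,0).round(3),'max',q.max(0).round(3))
        if k=='blue':
            c=np.polyfit(q[:,1],q[:,0],1);print('  x=',c,'yaw',np.degrees(np.arctan(-c[0])))
            o=np.argsort(q[:,1]);print('  ends',q[o[:8]].mean(0).round(3),q[o[-8:]].mean(0).round(3))
        if k=='red':
            o=np.argsort(-q[:,1]);print('  tip',q[o[:6]].round(3).tolist())
    z=P[...,2]
    # low objects on bench
    mm=((z>.02)&(z<.25)&ok&(P[...,0]>.25)&(P[...,0]<.62)&(abs(P[...,1])<.45)).astype(np.uint8)
    c,l,st,ce=cv2.connectedComponentsWithStats(mm)
    for i in range(1,c):
        if st[i,4]>60:
            q=P[l==i];print(n,'obj',st[i].tolist(),q.min(0).round(3),q.max(0).round(3))
    # vertical front face of plinth
E
python3 meas.py
```

```text
side blue 950 min [ 0.562 -0.239  0.135] med [ 0.579 -0.022  0.155] max [0.834 0.27  0.571]
  x= [-0.03536562  0.58599908] yaw 2.0254568501897547
  ends [ 0.824 -0.238  0.55 ] [0.598 0.265 0.156]
side red 388 min [ 0.649 -0.25   0.254] med [ 0.658 -0.228  0.276] max [ 0.686 -0.189  0.287]
  tip [[0.658, -0.189, 0.278], [0.658, -0.19, 0.276], [0.657, -0.191, 0.275], [0.657, -0.192, 0.28], [0.657, -0.192, 0.278], [0.656, -0.192, 0.274]]
side green 354 min [ 0.209 -0.24   0.068] med [0.481 0.308 0.147] max [0.85  0.638 0.581]
side obj [190, 124, 26, 58, 1106] [0.446 0.279 0.02 ] [0.579 0.45  0.2  ]
side obj [236, 127, 148, 165, 7571] [ 0.562 -0.254  0.02 ] [0.62  0.35  0.202]
side obj [262, 276, 54, 35, 1448] [ 0.381 -0.222  0.02 ] [ 0.505 -0.122  0.05 ]
top blue 1090 min [ 0.564 -0.173  0.142] med [0.583 0.041 0.155] max [0.604 0.272 0.165]
  x= [0.07005498 0.58022365] yaw -4.007307445981588
  ends [ 0.569 -0.171  0.155] [0.599 0.271 0.155]
top red 285 min [ 0.651 -0.248  0.266] med [ 0.659 -0.22   0.28 ] max [ 0.674 -0.188  0.288]
  tip [[0.658, -0.188, 0.277], [0.657, -0.189, 0.28], [0.66, -0.19, 0.279], [0.657, -0.191, 0.275], [0.659, -0.191, 0.282], [0.657, -0.191, 0.281]]
top green 374 min [ 0.228 -0.162  0.116] med [0.479 0.311 0.144] max [0.606 0.497 0.341]
top obj [141, 150, 251, 42, 5915] [ 0.564 -0.252  0.02 ] [0.62  0.346 0.199]
top obj [94, 173, 24, 31, 512] [0.51  0.415 0.02 ] [0.578 0.45  0.089]
top obj [131, 196, 36, 35, 933] [0.448 0.282 0.02 ] [0.52  0.352 0.201]
top obj [325, 216, 42, 50, 1128] [ 0.384 -0.221  0.02 ] [ 0.505 -0.123  0.051]
```

```bash
python3 -m jog '[{"xyz":[0,-0.4,-0.2],"rotation":[0,0,0],"jaw":1},{"xyz":[0,-0.4,-0.2],"rotation":[0,0,0],"jaw":1},{"xyz":[0,-0.4,-0.2],"rotation":[0,0,0],"jaw":1},{"xyz":[0,-0.4,-0.2],"rotation":[0,0,0],"jaw":1},{"xyz":[0,-0.4,-0.2],"rotation":[0,0,0],"jaw":1},{"xyz":[0,-0.4,-0.2],"rotation":[0,0,0],"jaw":1},{"xyz":[0,-0.4,-0.2],"rotation":[0,0,0],"jaw":1},{"xyz":[0,-0.4,-0.2],"rotation":[0,0,0],"jaw":1},{"xyz":[0,-0.4,-0.2],"rotation":[0,0,0],"jaw":1},{"xyz":[0,-0.4,-0.2],"rotation":[0,0,0],"jaw":1}]'; cat >> h.py <<'E'
def st():
    o=bot.get_obs();print('t',o['t'],'q',o['qpos'].round(3).tolist(),'p',o['position'].round(4).tolist(),'F',o['force'].round(1).tolist(),'open',round(o['opening'],4));print(R.from_quat(o['eef_rot']).as_matrix().round(3).tolist());return o
E
python3 -c "
from h import *
st()"
```

```text
t: 1.1
position: [0.1595, 0.3928, 0.3367]
eef_rot: [0.192, 0.981, -0.0, -0.0]
force: [1.0, 0.8, 0.4]
opening: 0.0142
grip_force: 0.0
t 1.1 q [1.181, -0.066, 1.903, 0.0, 1.304, -0.004] p [0.1595, 0.3928, 0.3367] F [1.0, 0.8, 0.4] open 0.0142
[[-0.926, 0.376, -0.0], [0.376, 0.926, -0.001], [0.0, -0.001, -1.0]]
```

```bash
python3 -m jog '[{"xyz":[0.57,0,0],"rotation":[0,0.96,0.26],"jaw":1},{"xyz":[0.57,0,0],"rotation":[0,0.96,0.26],"jaw":1},{"xyz":[0.57,0,0],"rotation":[0,0.96,0.26],"jaw":1},{"xyz":[0.57,0,0],"rotation":[0,0.96,0.26],"jaw":1},{"xyz":[0.57,0,0],"rotation":[0,0.96,0.26],"jaw":1},{"xyz":[0,0,0],"rotation":[0,0,0],"jaw":1},{"xyz":[0,0,0],"rotation":[0,0,0],"jaw":1},{"xyz":[0,0,0],"rotation":[0,0,0],"jaw":1},{"xyz":[0,0,0],"rotation":[0,0,0],"jaw":1},{"xyz":[0,0,0],"rotation":[0,0,0],"jaw":1}]'
python3 -c "
from h import *
st()"
```

```text
t: 2.1
position: [0.0352, 0.4526, 0.3646]
eef_rot: [0.251, 0.936, 0.048, -0.243]
force: [0.6, 1.1, 0.1]
opening: 0.0006
grip_force: 0.0
t 2.1 q [1.124, -0.059, 1.927, 0.521, 1.307, -0.069] p [0.0352, 0.4526, 0.3646] F [0.6, 1.1, 0.1] open 0.0006
[[-0.755, 0.493, -0.432], [0.447, 0.869, 0.211], [0.479, -0.033, -0.877]]
```

```bash
cat > k.py <<'E'
from h import *
from scipy.optimize import least_squares
D=[([1.18257,.35359,1.63405,0,1.15522,-.0024],[.23504,.57866,.23594]),([1.181,-.066,1.903,0,1.304,-.004],[.1595,.3928,.3367]),([1.124,-.059,1.927,.521,1.307,-.069],[.0352,.4526,.3646])]
def Rot(q): return R.from_euler('ZYZYZ',[q[0],q[1]+q[2],q[3],q[4],q[5]]).as_matrix()@R.from_euler('z',C).as_matrix()
C=np.pi/2
def fk(q,p):
    h,L1,L2,Lt=p;M=Rot(q)
    d=lambda t:np.array([np.sin(t)*np.cos(q[0]),np.sin(t)*np.sin(q[0]),np.cos(t)])
    return np.array([0,0,h])+L1*d(q[1])+L2*d(q[1]+q[2])+Lt*M[:,2],M
s=least_squares(lambda p:np.concatenate([fk(q,p)[0]-x for q,x in D]),[.25,.54,.48,.3])
prm=s.x
lo=np.array([-2.63,-.92,.06,-1.3,0,-3.02]);hi=np.array([2.63,2.1,2.66,4.44,2.69,3.02])
def ik(x,M,q0):
    def e(q):
        p,m=fk(q,prm);return np.r_[(p-x)*5,R.from_matrix(M.T@m).as_rotvec()]
    r=least_squares(e,np.clip(q0,lo+1e-3,hi-1e-3),bounds=(lo,hi));return r.x,np.abs(r.fun).max()
if __name__=='__main__':
    print(prm.round(4),s.fun.round(4).tolist());print(Rot(D[2][0]).round(3).tolist())
    yaw=-np.radians(4.007);B=R.from_euler('z',yaw).as_matrix()
    xl=B@[.866,0,-.5];u=B@[.5,0,.866];yl=B[:,1]
    lm=np.array([.5986,.040,.146])
    for yo in(0,):
     for sgn in(1,-1):
      for pt in (30,15,0):
        a=np.radians(pt);z=B@[np.cos(a),0,-np.sin(a)];y=sgn*yl;M=np.stack([np.cross(y,z),y,z],1)
        for s_ in(-.03,0,.152):
            tip=lm-.020*u+s_*u+yl*yo
            q,e=ik(tip-.022*z,M,[0,-.2,2.2,3.14,.5,sgn*-1.57])
            print(sgn,pt,s_,q.round(2).tolist(),round(e,4))
E
python3 k.py
```

```text
Traceback (most recent call last):
  File "k.py", line 10, in <module>
    s=least_squares(lambda p:np.concatenate([fk(q,p)[0]-x for q,x in D]),[.25,.54,.48,.3])
  File "k.py", line 10, in <lambda>
    s=least_squares(lambda p:np.concatenate([fk(q,p)[0]-x for q,x in D]),[.25,.54,.48,.3])
                                             ~~^^^^^
  File "k.py", line 7, in fk
    h,L1,L2,Lt=p;M=Rot(q)
                   ~~~^^^
  File "k.py", line 4, in Rot
    def Rot(q): return R.from_euler('ZYZYZ',[q[0],q[1]+q[2],q[3],q[4],q[5]]).as_matrix()@R.from_euler('z',C).as_matrix()
                       ~~~~~~~~~~~~^^^^^^^^^^^^^^^^^^^^^^^^^^^^^^^^^^^^^^^^^
  File "scipy/spatial/transform/_rotation.pyx", line 1413, in scipy.spatial.transform._rotation.Rotation.from_euler
ValueError: Expected axis specification to be a non-empty string of upto 3 characters, got ZYZYZ
```

```bash
sed -i "s|^def Rot.*|def Rot(q): return (R.from_euler('ZYZ',[q[0],q[1]+q[2],q[3]])*R.from_euler('YZ',[q[4],q[5]+C])).as_matrix()|" k.py; python3 k.py
```

```text
[0.2555 0.5483 0.4759 0.3409] [0.0014, -0.0005, 0.0003, 0.0013, -0.0013, -0.0002, 0.0003, 0.0007, -0.0001]
[[-0.755, 0.494, -0.432], [0.447, 0.869, 0.211], [0.479, -0.034, -0.877]]
1 30 -0.03 [0.07, 0.14, 2.37, 1.01, 0.0, -2.49] 0.4143
1 30 0 [0.06, 0.11, 2.35, 0.97, 0.0, -2.45] 0.3721
1 30 0.152 [0.05, 0.03, 2.23, 1.51, 0.0, -3.01] 0.1725
1 15 -0.03 [0.07, 0.11, 2.37, 1.02, 0.0, -2.51] 0.6549
1 15 0 [0.06, 0.09, 2.36, 1.0, 0.0, -2.49] 0.6134
1 15 0.152 [0.05, 0.02, 2.23, 1.04, 0.0, -2.55] 0.4181
1 0 -0.03 [0.31, 1.12, 2.63, 3.59, 2.13, 1.82] 0.0
1 0 0 [0.28, 1.01, 2.63, 3.54, 2.04, 1.76] 0.0
1 0 0.152 [0.2, 0.51, 2.55, 3.41, 1.49, 1.55] 0.0
-1 30 -0.03 [0.24, 0.41, 2.63, 3.47, 0.95, -1.61] 0.0
-1 30 0 [0.22, 0.33, 2.59, 3.49, 0.84, -1.66] 0.0
-1 30 0.152 [0.16, 0.08, 2.35, 3.71, 0.38, -1.99] 0.0
-1 15 -0.03 [0.33, 0.76, 2.66, 3.56, 1.57, -1.46] 0.0424
-1 15 0 [0.28, 0.65, 2.66, 3.49, 1.46, -1.51] 0.0151
-1 15 0.152 [0.19, 0.23, 2.49, 3.46, 0.91, -1.7] 0.0
-1 0 -0.03 [0.04, 0.08, 2.38, 4.44, 0.0, 3.02] 0.8596
-1 0 0 [0.04, 0.06, 2.36, 4.44, 0.0, 3.02] 0.8197
-1 0 0.152 [0.04, -0.0, 2.23, 4.44, 0.0, 3.02] 0.6328
```

```bash
cat > scan.py <<'E'
from k import *
yaw=-np.radians(4.007);B=R.from_euler('z',yaw).as_matrix()
xl=B@[.866,0,-.5];u=B@[.5,0,.866];yl=B[:,1]
lm=np.array([.5986,.040,.146])
def target(psi,rz,s,yo=0,tipd=0,pit=0):
    # tipd: tip beyond lip middle; finger centre s-0.020 below lip centre
    z=np.cos(psi)*xl+np.sin(psi)*yl
    y=-np.sin(psi)*xl+np.cos(psi)*yl
    M=np.stack([np.cross(y,z),y,z],1)@R.from_euler('z',rz).as_matrix()
    M=R.from_rotvec(yl*pit).as_matrix()@M
    z=M[:,2]
    return lm+(s-.020)*u+yo*yl+tipd*xl-.022*z,M
if __name__=='__main__':
  for psi in(-25,-12,0,12,25):
   for rz in(0,90,180,270):
    best=None
    for q40 in(-1,1.6,3.1,4):
     for q60 in(-1.6,0,1.6):
      q=np.array([0,0,2.3,q40,.6,q60]);m=[];ok=True
      for s in(.152,.08,0,-.015):
        q,e=ik(*target(np.radians(psi),np.radians(rz),s),q);ok&=e<1e-3;m.append(min((q-lo).min(),(hi-q).min()));
        if not ok:break
      if ok and(best is None or min(m)>best[0]):best=(min(m),q.round(2).tolist())
    print(psi,rz,best)
E
python3 scan.py
```

```text
-25 0 None
-25 90 None
-25 180 None
-25 270 None
-12 0 (np.float64(0.09106485249850138), [0.46, 0.41, 2.53, 4.01, 0.92, 1.27])
-12 90 (np.float64(0.09106487309387035), [0.46, 0.41, 2.53, 4.01, 0.92, 2.85])
-12 180 (np.float64(0.0910648551694635), [0.46, 0.41, 2.53, 4.01, 0.92, -1.87])
-12 270 (np.float64(0.09106486631594812), [0.46, 0.41, 2.53, 4.01, 0.92, -0.3])
0 0 (np.float64(0.05024908572439557), [0.23, 0.37, 2.61, 3.48, 0.89, 1.51])
0 90 None
0 180 (np.float64(0.0502490857243969), [0.23, 0.37, 2.61, 3.48, 0.89, -1.63])
0 270 (np.float64(0.05024908572439557), [0.23, 0.37, 2.61, 3.48, 0.89, -0.06])
12 0 (np.float64(0.037638358396093974), [-0.05, 0.38, 2.62, 2.9, 0.92, 1.73])
12 90 (np.float64(0.03519313800741841), [-0.05, 0.38, 2.62, 2.9, 0.92, -2.98])
12 180 (np.float64(0.03763835839607177), [-0.05, 0.38, 2.62, 2.9, 0.92, -1.41])
12 270 (np.float64(0.03763835839610019), [-0.05, 0.38, 2.62, 2.9, 0.92, 0.16])
25 0 (np.float64(0.09977881301850333), [-0.31, 0.44, 2.56, 2.35, 1.0, 1.92])
25 90 (np.float64(0.09977881302968994), [-0.31, 0.44, 2.56, 2.35, 1.0, -2.79])
25 180 (np.float64(0.09977881300882352), [-0.31, 0.44, 2.56, 2.35, 1.0, -1.22])
25 270 (np.float64(0.09977881300970859), [-0.31, 0.44, 2.56, 2.35, 1.0, 0.35])
```

```bash
cat > plan.py <<'E'
from scan import *
from scipy.linalg import logm,expm
def T(p,M):
    A=np.eye(4);A[:3,:3]=M;A[:3,3]=p;return A
def tw(A,Bm):
    L=np.real(logm(np.linalg.inv(A)@Bm));return np.r_[L[:3,3]/.05,np.degrees([L[2,1],L[0,2],L[1,0]])/6]
def rowsim(A,xi,n,q,show=4):
    xi=np.round(xi,2)
    for i in range(n):
        S=np.eye(4);S[:3,3]=xi[:3]*.05;S[:3,:3]=R.from_rotvec(np.radians(6*xi[3:])).as_matrix();A=A@S
        q2,e=ik(A[:3,3],A[:3,:3],q);dq=np.abs(q2-q).max()*10;q=q2
        if i%show==show-1 or e>1e-3:print('  ',i+1,'tip',(A[:3,3]+.022*A[:3,2]).round(3),'z',A[:3,2].round(2),'q',q.round(2).tolist(),'dq',dq.round(2),'e',round(e,4))
    return A,q
def seg(A,Bm,n,q):
    xi=tw(A,Bm)/n;print(n,'rows',xi.round(2).tolist());return rowsim(A,xi,n,q)
def now():
    o=bot.get_obs();return T(o['position'],R.from_quat(o['eef_rot']).as_matrix()),o['qpos']
E
cat > p1.py <<'E'
from plan import *
A,q=now()
p,M=target(np.radians(25),np.pi,-.012);pre=T(p-.09*M[:,2],M)
qp,e=ik(pre[:3,3],M,[-.31,.4,2.5,2.35,1,-1.22]);print('pre',qp.round(2),e,p)
w=np.array([.5,-.15,2.3,1.6,1.25,-.7]);W=T(*fk(w,prm));print('W',W[:3,3],W[:3,2])
A1,q1=seg(A,W,20,q);seg(A1,pre,20,q1)
E
python3 p1.py
```

```text
pre [-0.53  0.25  2.65  2.07  0.97 -1.1 ] 1.4297940714088532e-09 [0.56476464 0.03304977 0.12825739]
W [0.20607775 0.48111169 0.48622601] [-0.20987516  0.9662458  -0.14940373]
20 rows [0.03, 0.18, -0.13, -0.38, 0.39, 0.17]
   4 tip [0.052 0.487 0.373] z [-0.46  0.42 -0.78] q [0.99, -0.1, 1.98, 0.71, 1.23, -0.17] dq 0.49 e 0.0
   8 tip [0.084 0.508 0.402] z [-0.45  0.61 -0.66] q [0.86, -0.13, 2.04, 0.92, 1.18, -0.29] dq 0.55 e 0.0
   12 tip [0.121 0.519 0.431] z [-0.4   0.77 -0.5 ] q [0.74, -0.15, 2.12, 1.14, 1.16, -0.43] dq 0.58 e 0.0
   16 tip [0.161 0.52  0.457] z [-0.31  0.89 -0.33] q [0.62, -0.15, 2.2, 1.38, 1.17, -0.57] dq 0.6 e 0.0
   20 tip [0.203 0.51  0.48 ] z [-0.2   0.97 -0.15] q [0.52, -0.14, 2.3, 1.62, 1.22, -0.71] dq 0.59 e 0.0
20 rows [-0.35, 0.57, -0.25, -0.63, -0.1, 0.35]
   4 tip [0.334 0.465 0.429] z [ 0.07  0.98 -0.17] q [0.34, -0.06, 2.34, 1.71, 1.16, -0.74] dq 0.47 e 0.0
   8 tip [0.441 0.384 0.369] z [ 0.32  0.92 -0.21] q [0.15, 0.02, 2.39, 1.8, 1.09, -0.79] dq 0.46 e 0.0
   12 tip [0.514 0.275 0.301] z [ 0.54  0.79 -0.28] q [-0.04, 0.1, 2.46, 1.9, 1.03, -0.86] dq 0.48 e 0.0
   16 tip [0.547 0.149 0.232] z [ 0.71  0.6  -0.36] q [-0.24, 0.18, 2.53, 2.0, 0.98, -0.95] dq 0.51 e 0.0
   20 tip [0.535 0.018 0.164] z [ 0.81  0.37 -0.45] q [-0.45, 0.25, 2.61, 2.12, 0.94, -1.07] dq 0.56 e 0.0
```

```bash
python3 -m jog '[{"xyz":[0.03,0.18,-0.13],"rotation":[-0.38,0.39,0.17],"jaw":1},{"xyz":[0.03,0.18,-0.13],"rotation":[-0.38,0.39,0.17],"jaw":1},{"xyz":[0.03,0.18,-0.13],"rotation":[-0.38,0.39,0.17],"jaw":1},{"xyz":[0.03,0.18,-0.13],"rotation":[-0.38,0.39,0.17],"jaw":1},{"xyz":[0.03,0.18,-0.13],"rotation":[-0.38,0.39,0.17],"jaw":1},{"xyz":[0.03,0.18,-0.13],"rotation":[-0.38,0.39,0.17],"jaw":1},{"xyz":[0.03,0.18,-0.13],"rotation":[-0.38,0.39,0.17],"jaw":1},{"xyz":[0.03,0.18,-0.13],"rotation":[-0.38,0.39,0.17],"jaw":1},{"xyz":[0.03,0.18,-0.13],"rotation":[-0.38,0.39,0.17],"jaw":1},{"xyz":[0.03,0.18,-0.13],"rotation":[-0.38,0.39,0.17],"jaw":1}]' 20 >/dev/null; python3 -m jog '[{"xyz":[0.03,0.18,-0.13],"rotation":[-0.38,0.39,0.17],"jaw":1},{"xyz":[0.03,0.18,-0.13],"rotation":[-0.38,0.39,0.17],"jaw":1},{"xyz":[0.03,0.18,-0.13],"rotation":[-0.38,0.39,0.17],"jaw":1},{"xyz":[0.03,0.18,-0.13],"rotation":[-0.38,0.39,0.17],"jaw":1},{"xyz":[0.03,0.18,-0.13],"rotation":[-0.38,0.39,0.17],"jaw":1},{"xyz":[0.03,0.18,-0.13],"rotation":[-0.38,0.39,0.17],"jaw":1},{"xyz":[0.03,0.18,-0.13],"rotation":[-0.38,0.39,0.17],"jaw":1},{"xyz":[0.03,0.18,-0.13],"rotation":[-0.38,0.39,0.17],"jaw":1},{"xyz":[0.03,0.18,-0.13],"rotation":[-0.38,0.39,0.17],"jaw":1},{"xyz":[0.03,0.18,-0.13],"rotation":[-0.38,0.39,0.17],"jaw":1}]'
cat > p2.py <<'E'
from plan import *
st();A,q=now()
p,M=target(np.radians(25),np.pi,-.012);pre=T(p-.06*M[:,2],M)
seg(A,pre,20,q)
E
python3 p2.py
```

```text
t: 4.1
position: [0.2078, 0.4889, 0.483]
eef_rot: [0.438, 0.619, 0.446, -0.475]
force: [-0.3, 0.1, 0.3]
opening: 0.0002
grip_force: 0.0
t 4.1 q [0.528, -0.102, 2.268, 1.629, 1.216, -0.719] p [0.2078, 0.4889, 0.483] F [-0.3, 0.1, 0.3] open 0.0002
[[-0.165, 0.966, -0.198], [0.118, 0.218, 0.969], [0.979, 0.137, -0.15]]
20 rows [-0.36, 0.59, -0.22, -0.63, -0.1, 0.35]
   4 tip [0.338 0.471 0.427] z [ 0.07  0.98 -0.17] q [0.35, -0.04, 2.34, 1.72, 1.15, -0.76] dq 0.43 e 0.0
   8 tip [0.45  0.394 0.363] z [ 0.32  0.92 -0.21] q [0.18, 0.05, 2.38, 1.83, 1.08, -0.81] dq 0.43 e 0.0
   12 tip [0.528 0.288 0.292] z [ 0.54  0.79 -0.28] q [0.0, 0.15, 2.44, 1.95, 1.02, -0.89] dq 0.44 e 0.0
   16 tip [0.566 0.164 0.217] z [ 0.71  0.6  -0.36] q [-0.17, 0.24, 2.51, 2.09, 0.97, -1.0] dq 0.46 e 0.0
   20 tip [0.56  0.033 0.145] z [ 0.81  0.37 -0.45] q [-0.37, 0.33, 2.59, 2.25, 0.95, -1.14] dq 0.49 e 0.0
```

```bash
python3 -m jog '[{"xyz":[-0.36,0.59,-0.22],"rotation":[-0.63,-0.1,0.35],"jaw":1},{"xyz":[-0.36,0.59,-0.22],"rotation":[-0.63,-0.1,0.35],"jaw":1},{"xyz":[-0.36,0.59,-0.22],"rotation":[-0.63,-0.1,0.35],"jaw":1},{"xyz":[-0.36,0.59,-0.22],"rotation":[-0.63,-0.1,0.35],"jaw":1},{"xyz":[-0.36,0.59,-0.22],"rotation":[-0.63,-0.1,0.35],"jaw":1},{"xyz":[-0.36,0.59,-0.22],"rotation":[-0.63,-0.1,0.35],"jaw":1},{"xyz":[-0.36,0.59,-0.22],"rotation":[-0.63,-0.1,0.35],"jaw":1},{"xyz":[-0.36,0.59,-0.22],"rotation":[-0.63,-0.1,0.35],"jaw":1},{"xyz":[-0.36,0.59,-0.22],"rotation":[-0.63,-0.1,0.35],"jaw":1},{"xyz":[-0.36,0.59,-0.25],"rotation":[-0.63,-0.1,0.35],"jaw":1}]' >/dev/null
sed -i 's/pre,20/pre,10/' p2.py; python3 p2.py
```

```text
t 5.1 q [0.091, 0.176, 2.349, 1.898, 1.048, -0.866] p [0.4844, 0.3234, 0.3331] F [0.3, 1.0, 0.1] open 0.0003
[[0.204, 0.875, 0.44], [0.171, -0.474, 0.864], [0.964, -0.101, -0.247]]
10 rows [-0.37, 0.59, -0.25, -0.63, -0.1, 0.35]
   4 tip [0.549 0.22  0.254] z [ 0.64  0.7  -0.32] q [-0.11, 0.19, 2.48, 2.0, 1.0, -0.94] dq 0.49 e 0.0
   8 tip [0.56  0.087 0.181] z [ 0.77  0.49 -0.41] q [-0.31, 0.28, 2.56, 2.12, 0.97, -1.06] dq 0.53 e 0.0
```

```bash
python3 -m jog '[{"xyz":[-0.37,0.58,-0.28],"rotation":[-0.63,-0.1,0.35],"jaw":1},{"xyz":[-0.37,0.58,-0.28],"rotation":[-0.63,-0.1,0.35],"jaw":1},{"xyz":[-0.37,0.58,-0.28],"rotation":[-0.63,-0.1,0.35],"jaw":1},{"xyz":[-0.37,0.58,-0.28],"rotation":[-0.63,-0.1,0.35],"jaw":1},{"xyz":[-0.37,0.58,-0.28],"rotation":[-0.63,-0.1,0.35],"jaw":1},{"xyz":[-0.37,0.58,-0.28],"rotation":[-0.63,-0.1,0.35],"jaw":1},{"xyz":[-0.37,0.58,-0.28],"rotation":[-0.63,-0.1,0.35],"jaw":1},{"xyz":[-0.37,0.58,-0.28],"rotation":[-0.63,-0.1,0.35],"jaw":1},{"xyz":[-0.37,0.58,-0.28],"rotation":[-0.63,-0.1,0.35],"jaw":1},{"xyz":[-0.37,0.59,-0.25],"rotation":[-0.63,-0.1,0.35],"jaw":1}]' >/dev/null
cat > p3.py <<'E'
from plan import *
st();A,q=now()
p,M=target(np.radians(25),np.pi,-.012);pre=T(p-.06*M[:,2],M)
print('pre tip',(pre[:3,3]+.022*M[:,2]).round(3))
seg(A,pre,10,q)
E
python3 p3.py
```

```text
t 6.1 q [-0.457, 0.43, 2.521, 2.168, 0.984, -1.157] p [0.5189, 0.0056, 0.1604] F [0.4, -0.4, -0.3] open 0.0004
[[0.5, 0.306, 0.81], [-0.031, -0.929, 0.369], [0.865, -0.21, -0.455]]
pre tip [0.534 0.019 0.145]
10 rows [-0.01, -0.01, 0.0, -0.0, 0.0, 0.0]
   4 tip [0.535 0.016 0.149] z [ 0.81  0.37 -0.45] q [-0.46, 0.3, 2.62, 2.15, 0.97, -1.13] dq 0.02 e 0.0
   8 tip [0.534 0.018 0.148] z [ 0.81  0.37 -0.45] q [-0.45, 0.31, 2.62, 2.16, 0.97, -1.13] dq 0.02 e 0.0
```

```bash
python3 -m jog '[{"xyz":[-0.06,-0.06,0],"rotation":[0,0,0],"jaw":1},{"xyz":[-0.06,-0.06,0],"rotation":[0,0,0],"jaw":1},{"xyz":[0,0,0.16],"rotation":[0,0,0],"jaw":1},{"xyz":[0,0,0.16],"rotation":[0,0,0],"jaw":1},{"xyz":[0,0,0.16],"rotation":[0,0,0],"jaw":1},{"xyz":[0,0,0.16],"rotation":[0,0,0],"jaw":1},{"xyz":[0,0,0.16],"rotation":[0,0,0],"jaw":1},{"xyz":[0,0,0.16],"rotation":[0,0,0],"jaw":1},{"xyz":[0,0,0.16],"rotation":[0,0,0],"jaw":1},{"xyz":[0,0,0],"rotation":[0,0,0],"jaw":1}]'
cat > p4.py <<'E'
from plan import *
o=st();A,q=now();tip=A[:3,3]+.022*A[:3,2]
d=tip-lm;print('tip rel lip centre (xl,yl,u) mm',(1000*np.array([d@xl,d@yl,d@u])).round(1),'F.u',(o['force']@u).round(1))
E
python3 p4.py
python3 - <<'E'
from h import *
f=grab('side');c=f['img'][100:290,180:440];cv2.imwrite('pics/side1.png',cv2.resize(c[...,::-1],(780,570),interpolation=cv2.INTER_CUBIC))
E
```

```text
t: 7.1
position: [0.5602, 0.034, 0.1312]
eef_rot: [0.849, 0.082, 0.493, -0.172]
force: [0.2, 0.1, 0.1]
opening: 0.0005
grip_force: 0.0
t 7.1 q [-0.314, 0.537, 2.465, 2.341, 1.0, -1.221] p [0.5602, 0.034, 0.1312] F [0.2, 0.1, 0.1] open 0.0005
[[0.499, 0.309, 0.809], [-0.03, -0.928, 0.372], [0.866, -0.21, -0.454]]
tip rel lip centre (xl,yl,u) mm [ -5.6   0.7 -31.8] F.u 0.2
```

View pics/side1.png

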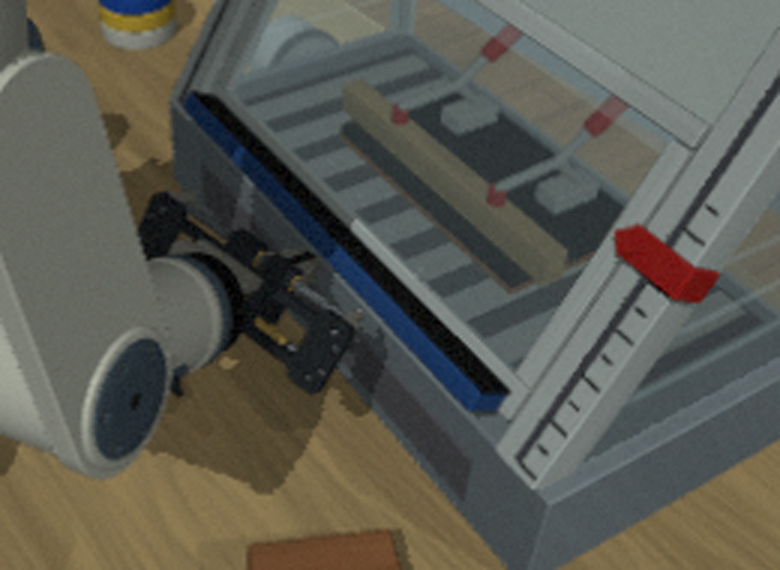

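The fingers (~(300,280) in the crop) are below the lip and clear of it. The pointer is at (665,265) and the lip end at (490,400).

```bash
python3 -m jog '[{"xyz":[0.1,0,0.06],"rotation":[0,0,0],"jaw":1},{"xyz":[0.1,0,0.06],"rotation":[0,0,0],"jaw":1},{"xyz":[0.1,0,0],"rotation":[0,0,0],"jaw":1},{"xyz":[0.1,0,0],"rotation":[0,0,0],"jaw":1},{"xyz":[0.1,0,0],"rotation":[0,0,0],"jaw":1},{"xyz":[0.1,0,0],"rotation":[0,0,0],"jaw":1},{"xyz":[0.1,0,0],"rotation":[0,0,0],"jaw":1},{"xyz":[0.1,0,0],"rotation":[0,0,0],"jaw":1},{"xyz":[0.1,0,0],"rotation":[0,0,0],"jaw":1},{"xyz":[0.1,0,0],"rotation":[0,0,0],"jaw":1}]' >/dev/null; python3 p4.py
cat > lipz.py <<'E'
from h import *
yaw=-np.radians(4.007);B=R.from_euler('z',yaw).as_matrix();u=B@[.5,0,.866];xl=B@[.866,0,-.5];yl=B[:,1];lm=np.array([.5986,.040,.146])
# sash travel by blue face centre & pointer centre along u
for n in('side','top'):
    f=grab(n);P=pts(f);H=cv2.cvtColor(f['img'],cv2.COLOR_RGB2HSV).astype(int);h,s,v=H[...,0],H[...,1],H[...,2];ok=f['depth']>0
    d=P-lm;a,b,c=d@xl,d@yl,d@u
    m=(abs(h-113)<12)&(s>150)&ok&(abs(b)<.23)&(abs(a+.018)<.008)&(c>-.02)&(c<.25)
    r=((h<5)|(h>175))&(s>180)&(v>90)&ok&(b<-.2)&(c>.1)&(c<.2)
    t=r&(b>-.243)
    cc=c[m];e=m&(b<-.15);ce=c[e]
    print(n,'lip face u: mean %.4f lo %.4f hi %.4f'%(cc.mean(),*np.percentile(cc,[2,98])),'right end mean %.4f lo %.4f hi %.4f ymin %.3f n%d'%(ce.mean(),*np.percentile(ce,[2,98]),b[e].min(),e.sum()),
     '| red lo %.4f hi %.4f  tip %.4f bmax %.4f n%d'%(*np.percentile(c[r],[2,98]),np.median(c[t]) if t.any() else 0,b[r].max(),t.sum()))
E
python3 lipz.py
```

```text
t 8.15 q [-0.285, 0.417, 2.407, 2.275, 0.874, -1.061] p [0.5893, 0.0341, 0.1725] F [-2.0, -2.4, -3.0] open 0.0004
[[0.5, 0.308, 0.81], [-0.031, -0.928, 0.371], [0.866, -0.21, -0.454]]
tip rel lip centre (xl,yl,u) mm [-1.   2.9 18.4] F.u -3.5
side lip face u: mean 0.0386 lo 0.0300 hi 0.0460 right end mean 0.0381 lo 0.0299 hi 0.0457 ymin -0.216 n217 | red lo 0.1409 hi 0.1624  tip 0.1518 bmax -0.2242 n78
top lip face u: mean 0.0408 lo 0.0312 hi 0.0487 right end mean 0.0405 lo 0.0308 hi 0.0488 ymin -0.214 n189 | red lo 0.1416 hi 0.1643  tip 0.1541 bmax -0.2236 n80
```

```bash
python3 -m jog '[{"xyz":[0.2,0,0],"rotation":[0,0,0],"jaw":1},{"xyz":[0.25,0,0],"rotation":[0,0,0],"jaw":1},{"xyz":[0.25,0,0],"rotation":[0,0,0],"jaw":1},{"xyz":[0.25,0,0],"rotation":[0,0,0],"jaw":1},{"xyz":[0.25,0,0],"rotation":[0,0,0],"jaw":1},{"xyz":[0.25,0,0],"rotation":[0,0,0],"jaw":1},{"xyz":[0.2,0,0],"rotation":[0,0,0],"jaw":1},{"xyz":[0.15,0,0],"rotation":[0,0,0],"jaw":1},{"xyz":[0.06,0,0],"rotation":[0,0,0],"jaw":1},{"xyz":[0.02,0,0],"rotation":[0,0,0],"jaw":1}]' >/dev/null; python3 p4.py;python3 lipz.py
```

```text
t 9.25 q [-0.257, 0.247, 2.283, 2.061, 0.696, -0.727] p [0.6361, 0.0315, 0.2536] F [-2.7, -1.8, -3.3] open 0.0004
[[0.5, 0.308, 0.81], [-0.03, -0.928, 0.372], [0.866, -0.21, -0.454]]
tip rel lip centre (xl,yl,u) mm [ -1.    3.6 112.1] F.u -4.2
side lip face u: mean 0.1321 lo 0.1238 hi 0.1397 right end mean 0.1317 lo 0.1234 hi 0.1395 ymin -0.216 n243 | red lo 0.1408 hi 0.1623  tip 0.1513 bmax -0.2240 n77
top lip face u: mean 0.1328 lo 0.1236 hi 0.1407 right end mean 0.1328 lo 0.1238 hi 0.1409 ymin -0.216 n227 | red lo 0.1415 hi 0.1642  tip 0.1542 bmax -0.2236 n82
```

```bash
python3 -m jog '[{"xyz":[0.06,0,0],"rotation":[0,0,0],"jaw":1},{"xyz":[0.06,0,0],"rotation":[0,0,0],"jaw":1},{"xyz":[0.06,0,0],"rotation":[0,0,0],"jaw":1},{"xyz":[0.05,0,0],"rotation":[0,0,0],"jaw":1},{"xyz":[0.04,0,0],"rotation":[0,0,0],"jaw":1},{"xyz":[0.03,0,0],"rotation":[0,0,0],"jaw":1},{"xyz":[0.02,0,0],"rotation":[0,0,0],"jaw":1},{"xyz":[0.02,0,0],"rotation":[0,0,0],"jaw":1},{"xyz":[0,0,0],"rotation":[0,0,0],"jaw":1},{"xyz":[0,0,0],"rotation":[0,0,0],"jaw":1}]' >/dev/null; python3 p4.py;python3 lipz.py
python3 - <<'E'
from h import *
a=[]
for n,(x,y) in(('side',(350,130)),('top',(340,80))):
    f=dict(np.load(f'/tmp/{n}.npz'));a.append(cv2.resize(f['img'][y:y+75,x:x+75,::-1],(390,390),interpolation=cv2.INTER_CUBIC))
cv2.imwrite('pics/cmp.png',np.hstack(a))
E
```

```text
t 10.35 q [-0.253, 0.224, 2.257, 2.014, 0.673, -0.662] p [0.6448, 0.0309, 0.2685] F [-2.5, 1.0, -2.1] open -0.0
[[0.499, 0.308, 0.81], [-0.03, -0.928, 0.372], [0.866, -0.21, -0.454]]
tip rel lip centre (xl,yl,u) mm [ -0.9   3.6 129.4] F.u -3.1
side lip face u: mean 0.1494 lo 0.1405 hi 0.1568 right end mean 0.1488 lo 0.1397 hi 0.1566 ymin -0.216 n259 | red lo 0.1408 hi 0.1625  tip 0.1516 bmax -0.2173 n81
top lip face u: mean 0.1499 lo 0.1407 hi 0.1577 right end mean 0.1499 lo 0.1413 hi 0.1580 ymin -0.215 n233 | red lo 0.1413 hi 0.1644  tip 0.1548 bmax -0.2234 n84
```

View pics/cmp.png

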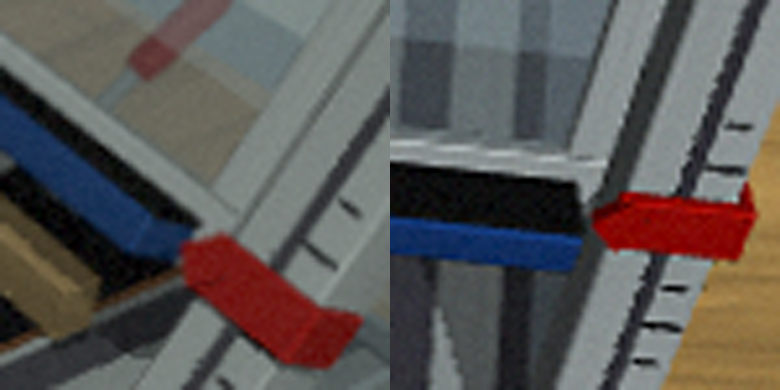

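```bash
cat > tri.py <<'E'
from lipz import u,xl,yl,lm
from h import *
from scipy.optimize import least_squares
F=[dict(np.load(f'/tmp/{n}.npz')) for n in('side','top')]
off=[(350,130),(340,80)]
for nm,s,t in(('tip',(183,258),(202,215)),('lip outer-top corner',(152,212),(192,234)),('lip outer-bottom corner',(138,254),(186,271))):
    px=[np.array(c)/5.2-.4+o for c,o in zip((s,t),off)]
    r=least_squares(lambda X:np.r_[proj(F[0],X)[0]-px[0],proj(F[1],X)[0]-px[1]],lm)
    d=r.x-lm;print(nm,(1000*np.array([d@xl,d@yl,d@u])).round(1),'res',r.fun.round(2))
E
python3 tri.py
```

```text
side lip face u: mean 0.1493 lo 0.1406 hi 0.1568 right end mean 0.1487 lo 0.1400 hi 0.1567 ymin -0.216 n258 | red lo 0.1407 hi 0.1623  tip 0.1515 bmax -0.2166 n79
top lip face u: mean 0.1499 lo 0.1407 hi 0.1576 right end mean 0.1499 lo 0.1406 hi 0.1577 ymin -0.215 n230 | red lo 0.1416 hi 0.1644  tip 0.1548 bmax -0.2229 n80
tip [   7.2 -222.3  147.4] res [ 1.4  -0.55 -0.84  1.3 ]
lip outer-top corner [ -18.3 -213.8  158.6] res [ 0.56 -0.22 -0.33  0.51]
lip outer-bottom corner [ -17.1 -217.1  141.2] res [-0.07  0.03  0.04 -0.06]
```

```bash
cat > tip.py <<'E'
from h import *
from scan import xl,yl,u,lm
for n in('side','top'):
    f=dict(np.load(f'/tmp/{n}.npz'));P=pts(f);H=cv2.cvtColor(f['img'],cv2.COLOR_RGB2HSV).astype(int);h,s,v=H[...,0],H[...,1],H[...,2]
    d=P-lm;a,b,c=d@xl,d@yl,d@u
    r=((h<6)|(h>174))&(s>150)&(v>60)&(b<-.21)&(c>.12)&(c<.19)&(b>-.3)
    for lo in np.arange(-.285,-.21,.006):
        k=r&(b>=lo)&(b<lo+.006)
        if k.sum()<2:continue
        am=np.percentile(a[k],20);g=k&(a<am+.003)
        print(n,'b%.3f n%d c %.4f..%.4f a %.4f..%.4f | front n%d c %.4f..%.4f mid %.4f'%(lo,k.sum(),c[k].min(),c[k].max(),a[k].min(),a[k].max(),g.sum(),c[g].min(),c[g].max(),(c[g].min()+c[g].max())/2))
    m=(abs(h-113)<12)&(s>120)&(abs(a+.018)<.006)&(c>.1)&(c<.2)&(b<-.1)&(b>-.21)
    mids=[]
    for lo in np.arange(-.21,-.1,.006):
        k=m&(b>=lo)&(b<lo+.006);mids.append((c[k].min(),c[k].max()))
    print(n,'lip',np.median(mids,0),np.median(mids))
E
python3 tip.py
```

```text
side b-0.285 n114 c 0.1398..0.1633 a -0.0018..0.0333 | front n31 c 0.1399..0.1623 mid 0.1511
side b-0.279 n34 c 0.1402..0.1630 a -0.0011..0.0031 | front n34 c 0.1402..0.1630 mid 0.1516
side b-0.273 n34 c 0.1398..0.1628 a -0.0023..0.0030 | front n32 c 0.1398..0.1628 mid 0.1513
side b-0.267 n37 c 0.1404..0.1624 a -0.0019..0.0031 | front n35 c 0.1404..0.1624 mid 0.1514
side b-0.261 n37 c 0.1401..0.1630 a -0.0018..0.0030 | front n36 c 0.1401..0.1630 mid 0.1515
side b-0.255 n33 c 0.1399..0.1623 a -0.0015..0.0023 | front n33 c 0.1399..0.1623 mid 0.1511
side b-0.249 n38 c 0.1407..0.1631 a -0.0025..0.0018 | front n38 c 0.1407..0.1631 mid 0.1519
side b-0.243 n33 c 0.1411..0.1622 a -0.0037..0.0030 | front n21 c 0.1426..0.1613 mid 0.1520
side b-0.237 n32 c 0.1379..0.1628 a -0.0047..0.0083 | front n26 c 0.1411..0.1622 mid 0.1517
side b-0.231 n15 c 0.1440..0.1584 a -0.0033..0.0010 | front n15 c 0.1440..0.1584 mid 0.1512
side b-0.225 n3 c 0.1487..0.1520 a -0.0014..0.0005 | front n3 c 0.1487..0.1520 mid 0.1503
side b-0.219 n2 c 0.1392..0.1414 a 0.0167..0.0188 | front n2 c 0.1392..0.1414 mid 0.1403

[... 402 characters left out ...]
36 mid 0.1534
top b-0.261 n36 c 0.1416..0.1646 a -0.0017..0.0079 | front n32 c 0.1416..0.1646 mid 0.1531
top b-0.255 n33 c 0.1404..0.1641 a -0.0007..0.0066 | front n28 c 0.1404..0.1630 mid 0.1517
top b-0.249 n28 c 0.1412..0.1641 a -0.0014..0.0048 | front n25 c 0.1412..0.1641 mid 0.1527
top b-0.243 n31 c 0.1416..0.1642 a -0.0032..0.0060 | front n26 c 0.1416..0.1640 mid 0.1528
top b-0.237 n32 c 0.1286..0.1653 a -0.0033..0.0298 | front n23 c 0.1417..0.1644 mid 0.1531
top b-0.231 n26 c 0.1456..0.1628 a -0.0026..0.0064 | front n19 c 0.1456..0.1611 mid 0.1533
top b-0.225 n4 c 0.1523..0.1544 a -0.0016..0.0035 | front n3 c 0.1523..0.1544 mid 0.1533
top lip [0.14096837 0.15769589] 0.14991000367121954
```

```bash
python3 -m jog '[{"xyz":[0.01,0,0],"rotation":[0,0,0],"jaw":1},{"xyz":[0.01,0,0],"rotation":[0,0,0],"jaw":1},{"xyz":[0.01,0,0],"rotation":[0,0,0],"jaw":1},{"xyz":[0.01,0,0],"rotation":[0,0,0],"jaw":1},{"xyz":[0,0,0],"rotation":[0,0,0],"jaw":1},{"xyz":[0,0,0],"rotation":[0,0,0],"jaw":1},{"xyz":[0,0,0],"rotation":[0,0,0],"jaw":1},{"xyz":[0,0,0],"rotation":[0,0,0],"jaw":1},{"xyz":[0,0,0],"rotation":[0,0,0],"jaw":1},{"xyz":[0,0,0],"rotation":[0,0,0],"jaw":1}]' >/dev/null; python3 p4.py;python3 lipz.py; python3 tip.py | grep -E 'lip|b-0.2(31|49|61|73)'
```

```text
t 11.55 q [-0.253, 0.222, 2.254, 2.009, 0.67, -0.654] p [0.6458, 0.0308, 0.2701] F [-1.4, 1.9, -3.4] open 0.0008
[[0.499, 0.308, 0.81], [-0.03, -0.928, 0.372], [0.866, -0.21, -0.454]]
tip rel lip centre (xl,yl,u) mm [ -0.8   3.5 131.3] F.u -3.6
side lip face u: mean 0.1513 lo 0.1422 hi 0.1588 right end mean 0.1506 lo 0.1416 hi 0.1587 ymin -0.216 n267 | red lo 0.1410 hi 0.1624  tip 0.1511 bmax -0.2233 n77
top lip face u: mean 0.1518 lo 0.1425 hi 0.1596 right end mean 0.1517 lo 0.1420 hi 0.1596 ymin -0.216 n240 | red lo 0.1417 hi 0.1648  tip 0.1545 bmax -0.2231 n80
side b-0.273 n39 c 0.1403..0.1619 a -0.0018..0.0040 | front n33 c 0.1403..0.1619 mid 0.1511
side b-0.261 n38 c 0.1401..0.1628 a -0.0023..0.0031 | front n36 c 0.1401..0.1628 mid 0.1515
side b-0.249 n34 c 0.1409..0.1628 a -0.0016..0.0025 | front n32 c 0.1409..0.1628 mid 0.1518
side b-0.231 n12 c 0.1434..0.1571 a -0.0028..0.0016 | front n10 c 0.1455..0.1571 mid 0.1513
side lip [0.1419592  0.15905234] 0.15062618962198926
top b-0.273 n30 c 0.1417..0.1657 a -0.0006..0.0065 | front n28 c 0.1417..0.1657 mid 0.1537
top b-0.261 n30 c 0.1407..0.1643 a -0.0021..0.0071 | front n25 c 0.1407..0.1643 mid 0.1525
top b-0.249 n30 c 0.1406..0.1651 a -0.0023..0.0066 | front n26 c 0.1431..0.1651 mid 0.1541
top b-0.231 n22 c 0.1443..0.1636 a -0.0023..0.0071 | front n15 c 0.1443..0.1636 mid 0.1539
top lip [0.14248139 0.15976176] 0.15136657503023704
```

```bash
python3 -m jog '[{"xyz":[-0.1,0,0],"rotation":[0,0,0],"jaw":1},{"xyz":[-0.15,0,0],"rotation":[0,0,0],"jaw":1},{"xyz":[-0.15,0,0],"rotation":[0,0,0],"jaw":1},{"xyz":[0,0,-0.2],"rotation":[0,0,0],"jaw":1},{"xyz":[0,0,-0.25],"rotation":[0,0,0],"jaw":1},{"xyz":[0,0,-0.25],"rotation":[0,0,0],"jaw":1},{"xyz":[0,0,-0.25],"rotation":[0,0,0],"jaw":1},{"xyz":[0,0,-0.25],"rotation":[0,0,0],"jaw":1},{"xyz":[0,0,-0.25],"rotation":[0,0,0],"jaw":1},{"xyz":[0,0,-0.1],"rotation":[0,0,0],"jaw":1}]' >/dev/null; python3 p4.py;python3 lipz.py; python3 tip.py | grep -E 'lip|b-0.2(31|49|61|73)'
python3 - <<'E'
from h import *
f=dict(np.load('/tmp/side.npz'));cv2.imwrite('pics/end.png',cv2.resize(f['img'][...,::-1],(800,600)))
E
```

```text
t 12.65 q [-0.395, 0.093, 2.357, 1.834, 0.745, -0.57] p [0.5721, 0.0021, 0.2885] F [-0.6, -0.2, 0.0] open 0.0005
[[0.499, 0.307, 0.81], [-0.031, -0.928, 0.371], [0.866, -0.21, -0.454]]
tip rel lip centre (xl,yl,u) mm [-72.  -30.3 111.5] F.u -0.3
side lip face u: mean 0.1508 lo 0.1421 hi 0.1587 right end mean 0.1506 lo 0.1416 hi 0.1587 ymin -0.216 n260 | red lo 0.1410 hi 0.1625  tip 0.1510 bmax -0.2217 n81
top lip face u: mean 0.1519 lo 0.1426 hi 0.1597 right end mean 0.1520 lo 0.1425 hi 0.1598 ymin -0.217 n241 | red lo 0.1414 hi 0.1646  tip 0.1541 bmax -0.2238 n80
side b-0.273 n38 c 0.1397..0.1634 a -0.0028..0.0032 | front n37 c 0.1397..0.1634 mid 0.1516
side b-0.261 n35 c 0.1403..0.1628 a -0.0020..0.0026 | front n34 c 0.1403..0.1626 mid 0.1514
side b-0.249 n30 c 0.1407..0.1625 a -0.0039..0.0028 | front n29 c 0.1407..0.1618 mid 0.1512
side b-0.231 n13 c 0.1457..0.1585 a -0.0030..0.0006 | front n13 c 0.1457..0.1585 mid 0.1521
side lip [0.14203808 0.15880617] 0.1499715346116552
top b-0.273 n33 c 0.1407..0.1638 a -0.0020..0.0075 | front n27 c 0.1407..0.1638 mid 0.1523
top b-0.261 n30 c 0.1414..0.1648 a -0.0023..0.0067 | front n25 c 0.1414..0.1648 mid 0.1531
top b-0.249 n31 c 0.1405..0.1635 a -0.0023..0.0072 | front n23 c 0.1414..0.1633 mid 0.1524
top b-0.231 n21 c 0.1438..0.1649 a -0.0026..0.0061 | front n16 c 0.1438..0.1649 mid 0.1543
top lip [0.14274375 0.15974923] 0.15175005497561778
```

View pics/end.png

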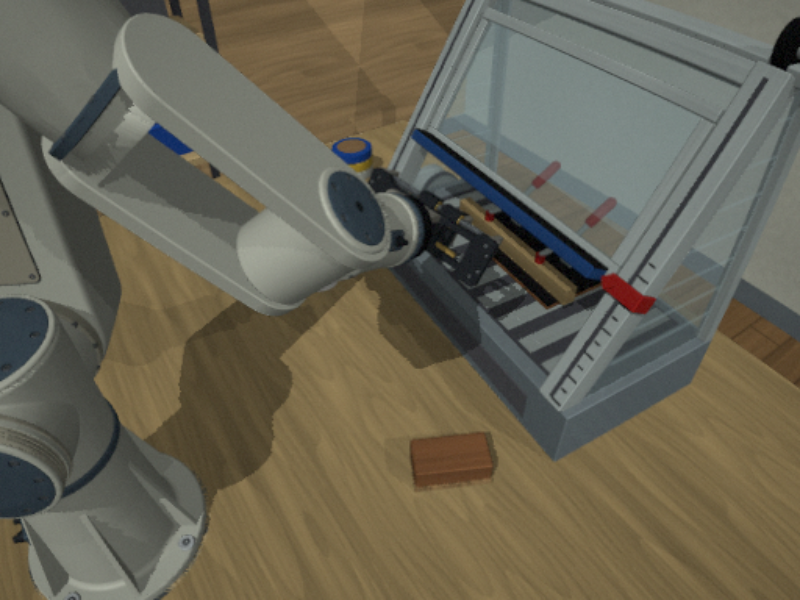

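The lip end (~(600,272)) stands level with the pointer (628,293), the hand is clear, and the block hasn't moved. I'll check the bottle and jar in the top frame, then hand in.

```bash
python3 meas.py | grep 'top obj'; python3 -c "
from workcell import bot
print(bot.finish_job())"
```

```text
top obj [140, 152, 145, 29, 2155] [ 0.591 -0.012  0.02 ] [0.62  0.346 0.133]
top obj [348, 154, 44, 37, 991] [ 0.573 -0.253  0.021] [ 0.62  -0.161  0.199]
top obj [301, 162, 39, 8, 195] [ 0.604 -0.14   0.104] [ 0.62  -0.049  0.117]
top obj [95, 173, 23, 32, 513] [0.51  0.416 0.02 ] [0.578 0.45  0.091]
top obj [321, 172, 16, 8, 85] [ 0.586 -0.134  0.078] [ 0.599 -0.1    0.112]
top obj [131, 196, 36, 35, 929] [0.447 0.282 0.022] [0.52  0.353 0.2  ]
top obj [352, 219, 15, 16, 98] [ 0.46  -0.222  0.041] [ 0.497 -0.186  0.05 ]
the job is handed in; nothing more can be done
None
```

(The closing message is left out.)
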